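# Close a split gear housing against its spring and hold it shut

## Robot

A 6-joint arm with a two-finger parallel gripper is mounted at the origin on the work surface. World frame = base frame: x ahead of the robot, y to its left, z up, the work surface at z = 0. Lengths are in m, angles in rad, forces in N, time in s.
With the tool pointing down it reaches from about 0.4 to 0.825 m from the base axis. Payload 7 kg.
Tool frame: the origin (TCP) lies at the very end of the fingers, on their centre line; the grasp point (between the pads) lies 19 mm behind it; z points along the fingers, x is the direction in which the jaws open and shut, and the axes are right-handed (so a half turn about z gives the same grasp; the last joint's range is limited). The gripper opens to 88 mm and grips with 3 to 60 N. Pads are 19 mm wide; open, the fingers measure 130 mm over their backs; the gripper's body (78 mm by 193 mm) begins 47 mm behind the grasp point.
Start: joints at [1.414, 0.359, 0.012, 0, -1.224, -0.288], TCP at [0.29, 0.609, 0.227] pointing down, gripper open.
Joint ranges: [-3.07, 3.07], [-1.43, 2.12], [-1.02, 1.25], [-3.03, 1.67], [-3.05, -0], [-3.03, 3.03]. Speed limits (rad/s): [2.39, 2.39, 3.01, 3.14, 3.14, 3.14].

## Interface

Orientations are given as [roll, pitch, yaw] about the fixed x, y, z axes, in that order (R = Rz(yaw) Ry(pitch) Rx(roll)).
In Python, from station import telemetry, grab_frame, arm, regions_of, pinpoint gives the robot as it stands. The module is installed in compiled form; this text tells all that it offers.
- The arm moves only by the shell command python3 -m inch 'ROWS' [FORCE]. ROWS is text: rows parted by semicolons, each of 7 numbers parted by spaces: the opening, from 0 (shut) to 1 (fully open), then the shift along the world's x, y, z in cm, then the turn, a rotation vector about the world's x, y, z in degrees. A call has 1 to 12 rows; each row is the pose to reach, as a shift and turn from the pose measured when the call began; what a row does not reach only later rows make up. A row lasts 1/8 s, in which the tool goes at most 62.5 mm and 10.7 degrees, less where a joint would pass 70% of its speed; a pose out of reach is approached as far as the arm can. A call with a gripper value outside its range is refused whole. The fingers move at their own pace and stop on an object; FORCE is the grip in N (left out, the last holds). Time passes only in rows, so rows that repeat a pose let the fingers close. It gives the time, the measured TCP pose, the force and the opening at its end, in the units of the state.
- telemetry.get_state(): the state, without advancing time (a new reading comes with each control period).
- grab_frame(name): name is "side" or "top"; returns a dict with "pixels" (400x640x3 uint8, red, green, blue), "fx", "fy", "cx", "cy" (pixels), "R" (3x3) and "t" (3): a world point X has camera coordinates R X + t. Camera axes: x right, y down, z forward; pixel columns grow to the right and rows downward; lengths in m; the calibration is good to about 2 mm. A picture is of the moment at which its call begins. There is no depth.
- arm.job_done(): hands the job in, once; it reports no verdict.
Trained networks look in the newest picture that a camera, given by its name, has taken for a name from the list of things; names that differ only in an ending like _2 or _b are one class to them, and where a whole thing is asked for, a point or a joint stands for the part that bears it (a point fixed in the world has none). Each returns a list of dicts, best first, with "p" (0 to 1); they miss things now and then, are a little off and sometimes report something else, mostly with a low value. They report only what shows in the picture. A call takes as long as a camera call. They do not tell look-alikes from the thing itself.
- regions_of(camera, name): "pixels" (400x640 bool, what is visible of it) and "bbox" ([left, top, right, bottom] in pixels, round what is visible of it).
- pinpoint(camera, name): "location" ([column, row] in pixels: a listed point, or the origin of a listed thing).
The state is a dict: "t": time; "q": joint angles; "qd": joint speeds; "joint_efforts": joint torques, N m; "eef_pos": TCP position; "ee_rot": TCP orientation; "force": force on the tool from outside, world axes, zero at the start; "moment": the same for the moment, N m; "width": finger opening in m.
Only numpy, scipy, OpenCV 4.12 (cv2) and the standard library are available. Lean on these libraries where they do the work, as an engineer would, in place of code of your own. Each camera call takes 0.05 s, during which the arm holds its last target. There are 200 camera calls.

## Task

First turn the lever of the blow-off air valve to half open (45 degrees from closed), let go of it and leave it there, so that air blows the joint clean. Then pick up the loose upper half of the gear housing, fit it over the two dowels of the lower half (large hole over large dowel, rounded nose over rounded nose) and push it down against the spring-loaded bearing cup until the halves meet flush all round. Finish while still holding it pressed shut with the gripper, because the spring would lift it again, and leave the other things on the bench where they are.

Things in the scene. Friction and masses are not known exactly. Their poses are not given: they have to be found in the camera images.
- housing: Lower half of the gear housing, cast aluminium, bolted down. Block 140 (x) x 90 (y) x 50 mm high, with a rounded nose (radius 14) sticking out 14 mm at its +x end and a foot 110 x 130 x 10 mm. Origin under the block's centre; z up. Its flat top, the split face, is 50 mm above the bench and carries two upright steel dowels, on its x axis, and a sprung bearing cup.
- dowel_big (a point): Centre of the root of the 16 mm dowel, on the split face, at the housing's x = +45 mm (nose end); axes as the housing's. The dowel stands 14 mm above the face, its top 5 mm tapered to 10 mm.
- dowel_small (a point): Centre of the root of the 10 mm dowel, on the split face, at the housing's x = -45 mm. It stands 14 mm above the face, its top 5 mm tapered to 4 mm.
- cup_top (a point): Centre of the top of the sprung bearing cup, steel, 40 mm across, in the middle of the split face; unpressed it stands 8 mm above the face. Pushed down it begins to give at 7 N and is flush with the face at 12 N, so that the upper half laid on it rides 8 mm high, already on the dowels, until pressed.
- cover: Loose upper half of the gear housing, cast aluminium, about 0.35 kg, lying right way up. Plate 140 (x) x 90 (y) x 16 mm with a rounded nose (radius 14) sticking out 14 mm at its +x end. In the middle of its top a lug to grip, 50 mm (x) long, 24 mm (y) wide, from 16 to 50 mm above the underside. Two through holes on its x axis. Origin in the centre of the underside; z up.
- hole_big (a point): Centre of the large hole (18.5 mm) at the underside of the upper half, at the cover's x = +45 mm (nose end); axes as the cover's.
- hole_small (a point): Centre of the small hole (12.5 mm) at the underside of the upper half, at the cover's x = -45 mm.
- valve: Blow-off air valve, fixed to the bench: brass ball valve (42 mm across) in a horizontal steel pipe (28 mm across) along its y, from -69 to +85 mm (nozzle), axis 50 mm above the bench; pipe and brass reach at most 71 mm high, but for the upright stem. Origin on the bench below the stem; z up.
- lever (a joint): Angle of the valve lever, rad: 0 closed (lever along the valve's -x, square to the pipe), 1.571 fully open (along the valve's +y, in line with the pipe); grows clockwise seen from above. Half open is 0.785. It is stiff (0.15 N m) and stays where it is left.
- stem (a point): Centre of the lever's pivot, 105 mm above the bench, at the lever's mid-height.
- lever_grip (a point): Point on the lever to grip, 85 mm from the pivot, at mid-height. The lever is a flat bar 14 mm wide, 10 mm thick, reaching 112 mm from the pivot, clear underneath down to the pipe; its outer 45 mm is a black sleeve.
- bearing: bystander: loose steel bearing ring, 52 mm across, 15 high; origin under its centre
- bolt: bystander: loose flange bolt standing on its head, 22 mm across, 43 high; origin under its head
- wrench: bystander: loose 190 mm wrench lying flat; origin under its middle
- screwdriver: bystander: loose 200 mm screwdriver lying flat; origin under its middle
- spray_can: bystander: loose spray can, 62 mm across, 140 high; origin under its centre
- bolt_cup: bystander: loose open steel cup, 80 mm across, 60 high; origin under its centre
- square: bystander: loose steel try square, 150 x 100 mm, lying flat; origin under the middle of its blade
Mind the look-alikes: they are no part of the job. Leave any pink look-alike of the cover alone. Leave any red look-alike of the valve alone.

How it is judged:
On the way, in this order (a step that is already met when the one before it is completed fails the run):
1. the valve lever is at half open and let go of (value of joint lever between 0.645 and 0.925 rad and contact force between the fingers and valve below 0.5 N), for 0.3 s.
2. the upper half sits on both dowels (horizontal distance between hole_big and dowel_big below 0.003 m and horizontal distance between hole_small and dowel_small below 0.003 m and z of hole_big in the frame of dowel_big below 0.011 m and z of hole_small in the frame of dowel_small below 0.011 m), for 0.1 s.
At the end, for the whole second after the job is handed in: Lever at 0.785 rad within 0.14; each hole of the upper half within 3 mm of its own dowel and at most 2 mm above the split face; upper half still, level within 0.04 rad, the fingers still on it (over 3 N) and pressing it on the lower half with over 9 N (value of joint lever between 0.645 and 0.925 rad and horizontal distance between hole_big and dowel_big below 0.003 m and horizontal distance between hole_small and dowel_small below 0.003 m and z of hole_big in the frame of dowel_big below 0.002 m and z of hole_small in the frame of dowel_small below 0.002 m and angle between cover's own z axis and vertical below 0.04 rad and contact force between cover and housing above 9 N and contact force between the fingers and cover above 3 N and linear speed of cover below 0.01 m/s); the arm keeps its last pose, push and grip.
It fails at once if one of the other things on the bench is shifted by more than 40 mm (distance of any of bearing, bolt, wrench, screwdriver, spray_can, bolt_cup, square from where it was at the start of the episode above 0.04 m).
It also fails if it takes over 54 s, if anything falls off the work surface, if the arm or the gripper's body presses on something with over 40 N, if the wrist force passes 120 N, or if a joint passes its speed limit or range.

## Working session

There is one attempt and no reset: what is moved stays moved. The work goes in short steps, Python scripts to look and compute and a shell command to move; the robot and the scene stay as the last step left them, time stands still between calls to the robot, and variables do not carry over. Pictures are saved under pics/ and viewed, about 8 in all and at most 12, crops included, and the job is handed in when it is done.

```bash
mkdir -p pics; cat > h.py <<'E'
import numpy as np, cv2
from station import telemetry, grab_frame, arm, regions_of, pinpoint
def ray(f,px):
    R=np.array(f["R"]);t=np.array(f["t"])
    d=R.T@np.array([(px[0]-f["cx"])/f["fx"],(px[1]-f["cy"])/f["fy"],1]); return -R.T@t,d
def at_z(f,px,z):
    c,d=ray(f,px); return c+d*(z-c[2])/d[2]
def proj(f,X):
    c=np.array(f["R"])@np.array(X)+np.array(f["t"]); return np.array([f["fx"]*c[0]/c[2]+f["cx"],f["fy"]*c[1]/c[2]+f["cy"]])
def tri(f1,p1,f2,p2):
    c1,d1=ray(f1,p1);c2,d2=ray(f2,p2)
    s=np.linalg.lstsq(np.c_[d1,-d2],c2-c1,rcond=None)[0]
    a=c1+d1*s[0];b=c2+d2*s[1]; return (a+b)/2,np.linalg.norm(a-b)
def save(f,n): cv2.imwrite(n,cv2.cvtColor(np.ascontiguousarray(f["pixels"]),cv2.COLOR_RGB2BGR))
E
python3 - <<'E'
from h import *
np.set_printoptions(precision=4,suppress=True)
Z=dict(dowel_big=.05,dowel_small=.05,cup_top=.058,cover=0,hole_big=0,hole_small=0,stem=.105,lever_grip=.105,valve=0,housing=0)
for c in("side","top"):
    f=grab_frame(c); save(f,f"pics/{c}0.png"); print(c,"cam",-np.array(f["R"]).T@np.array(f["t"]),f["fx"])
    for n,z in Z.items():
        for r in pinpoint(c,n)[:4]:
            print(n,round(r["p"],2),np.round(r["location"],1),at_z(f,r["location"],z)[:2])
E
```

```text
side cam [ 0.0942 -0.7134  0.986 ] 464.314420551889
dowel_big 0.89 [336.5 169.6] [0.6225 0.0515]
dowel_small 0.64 [311.5 190. ] [0.522 0.023]
dowel_small 0.55 [233.7 136.5] [0.4372 0.3388]
dowel_small 0.26 [388.2 274.2] [ 0.5342 -0.3004]
cup_top 0.64 [328.1 122.3] [0.7103 0.2315]
cup_top 0.51 [322.8 172.3] [0.5799 0.0568]
cover 0.98 [263.7 341.4] [ 0.2177 -0.2683]
cover 0.74 [259.1 149.7] [0.4958 0.2953]
cover 0.71 [418.5 334.7] [ 0.5182 -0.4395]
cover 0.67 [368.5 278.8] [ 0.5091 -0.263 ]
hole_big 0.89 [275.8 325.7] [ 0.2584 -0.2498]
hole_big 0.87 [441.2 330.5] [ 0.5677 -0.459 ]
hole_big 0.77 [389.2 274.4] [ 0.5594 -0.2802]
hole_small 0.63 [399.  338.7] [ 0.4755 -0.4236]
hole_small 0.58 [351.3 274.5] [ 0.4805 -0.2305]
hole_small 0.58 [251.4 360.7] [ 0.175  -0.2929]
stem 0.79 [172.4 129. ] [0.2799 0.4043]
stem 0.57 [256.4 122.3] [0.5008 0.2984]
stem 0.25 [323.6 319.5] [ 0.3304 -0.3396]
lever_grip 0.68 [151.5 144.4] [0.2063 0.3723]
lever_grip 0.67 [236.  139.7] [0.4167 0.2608]
valve 0.82 [259.9 149.8] [0.4977 0.2935]
valve 0.76 [177.3 157.2] [0.2677 0.4014]
housing 0.77 [325.7 187.6] [
[... 345 characters left out ...]
398.1 194.4] [ 0.5154 -0.2509]
cover 0.57 [407.3 288.6] [ 0.2136 -0.2727]
hole_big 0.82 [405.9 181.6] [ 0.5574 -0.2774]
hole_big 0.67 [399.9 271.7] [ 0.2667 -0.2505]
hole_big 0.59 [458.4 179.2] [ 0.5642 -0.4492]
hole_small 0.88 [416.5 296.6] [ 0.1885 -0.3011]
hole_small 0.75 [454.6 207.1] [ 0.4727 -0.4332]
hole_small 0.55 [393.4 201.6] [ 0.4919 -0.235 ]
stem 0.87 [222.9 195.7] [0.5027 0.2956]
stem 0.66 [181.9 271. ] [0.2786 0.4125]
lever_grip 0.75 [392.7 205.3] [ 0.4705 -0.2167]
lever_grip 0.73 [191.8 297.4] [0.2018 0.3807]
lever_grip 0.56 [228.4 219.8] [0.4297 0.2774]
valve 0.89 [230.6 199.9] [0.5007 0.2962]
valve 0.68 [199.9 268.7] [0.2793 0.3904]
housing 0.87 [306.9 177.2] [0.5741 0.0468]
```

View pics/top0.png

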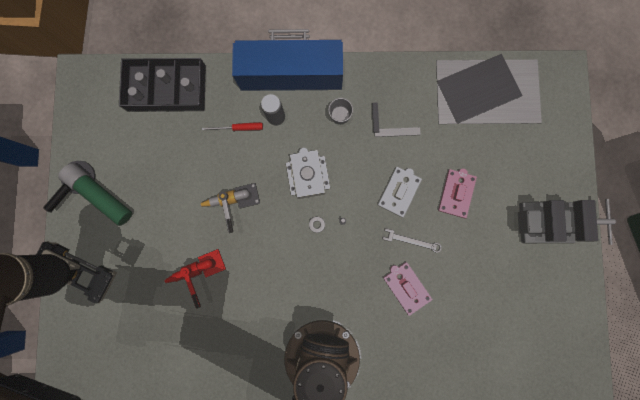

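View pics/side0.png

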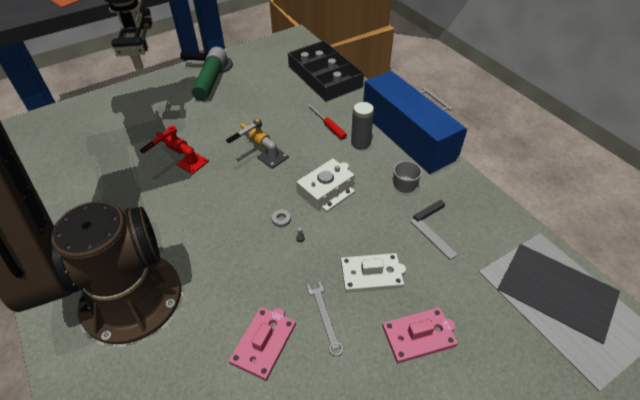

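The top view has the brass valve at (225,197) with its lever pointing down to (231,230), and the red look-alike at (197,270). The white cover is at (400,190), with pink look-alikes at (458,193) and (407,288). The housing is at (307,173). I choose the brass valve and the white cover, and will fit models to their masks and check them in an overlay crop.

```bash
cat >> h.py <<'E'
from scipy.optimize import minimize
def outline(z0,z1):
    a=np.linspace(-np.pi/2,np.pi/2,9)
    p=[(-.07,-.045),(.07,-.045)]+[(.07+.014*np.cos(t),.014*np.sin(t)) for t in a]+[(.07,.045),(-.07,.045)]
    return p
def box(x,y,z0,z1): return np.array([(sx*x/2,sy*y/2,z) for sx in(-1,1) for sy in(-1,1) for z in(z0,z1)])
def prism(z0,z1): return [np.array([(x,y,z) for x,y in q for z in(z0,z1)]) for q in ([(-.07,-.045),(.07,-.045),(.07,.045),(-.07,.045)],[(.07+r*np.cos(t),r*np.sin(t)) for r,t in [(.014,t) for t in np.linspace(0,2*np.pi,13)]])]
PARTS=dict(cover=prism(0,.016)+[box(.05,.024,.016,.05)],housing=prism(0,.05)+[box(.11,.13,0,.01)])
def place(P,pose,z=0):
    c,s=np.cos(pose[2]),np.sin(pose[2]); return P@np.array([[c,-s,0],[s,c,0],[0,0,1]]).T+[pose[0],pose[1],z]
def render(f,parts,pose,z=0,S=8,org=(0,0),size=(640,400)):
    m=np.zeros((size[1]*S,size[0]*S),np.uint8)
    for P in parts:
        uv=np.array([(proj(f,X)-org+.5)*S for X in place(P,pose,z)])
        cv2.fillPoly(m,[cv2.convexHull(np.round(uv).astype(np.int32))],255)
    return cv2.resize(m,size,interpolation=cv2.INTER_AREA)/255.
def fit(views,parts,pose0,z=0):
    # views: (frame, mask) list
    W=[]
    for f,m in views:
        x,y,w,h=cv2.boundingRect(m.astype(np.uint8)); o=(x-10,y-10); s=(w+20,h+20)
        W.append((f,m[o[1]:o[1]+s[1],o[0]:o[0]+s[0]].astype(float),o,s))
    def cost(p):
        q=[p[0]/100,p[1]/100,p[2]/10]
        return sum(np.sum((render(f,parts,q,z,8,o,(m.shape[1],m.shape[0]))-m)**2)/m.sum() for f,m,o,s in W)
    p0=[pose0[0]*100,pose0[1]*100,pose0[2]*10]
    r=minimize(cost,p0,method="Nelder-Mead",options=dict(initial_simplex=[p0]+[[p0[j]+(.8 if j==i else 0) for j in range(3)] for i in range(3)],xatol=.005,fatol=1e-5))
    return np.array([r.x[0]/100,r.x[1]/100,r.x[2]/10]),r.fun
def mask_near(cam,name,px):
    L=[r for r in regions_of(cam,name) if r["pixels"][max(0,int(px[1])-6):int(px[1])+7,max(0,int(px[0])-6):int(px[0])+7].any()]
    return L[0]["pixels"] if L else None
E
cat > m1.py <<'E'
from h import *
np.set_printoptions(precision=4,suppress=True)
F={c:grab_frame(c) for c in("side","top")}
G={"cover":(.5154,-.2509,-.55),"housing":(.575,.045,0.0)}
res={}
for n,g in G.items():
    V=[]
    for c in F:
        m=mask_near(c,n,proj(F[c],(g[0],g[1],.03)))
        if m is not None: V.append((F[c],m)); print(n,c,m.sum(),fit(V[-1:],PARTS[n],g))
    res[n],e=fit(V,PARTS[n],g); print(n,"both",res[n],e)
def best(c,n,near): 
    L=[r["location"] for r in pinpoint(c,n) if np.hypot(*(np.array(r["location"])-near))<18]; return L[0] if L else None
for n,X in dict(stem=(.502,.297,.105),lever_grip=(.42,.27,.105),dowel_big=(.6225,.045,.05),dowel_small=(.525,.035,.05),hole_big=(.558,-.278,0),hole_small=(.485,-.233,0)).items():
    p={c:best(c,n,proj(F[c],X)) for c in F}
    if all(v is not None for v in p.values()): print(n,*p.values(),*tri(F["side"],p["side"],F["top"],p["top"]),[at_z(F[c],p[c],X[2])[:2] for c in F])
ims=[]
for c,o in(("top",(195,140)),("side",(220,100))):
    im=cv2.cvtColor(np.ascontiguousarray(F[c]["pixels"]),cv2.COLOR_RGB2BGR)[o[1]:o[1]+(90 if c=="top" else 200),o[0]:o[0]+(240 if c=="top" else 200)]
    k=3.3 if c=="top" else 2.0
    im=cv2.resize(im,None,fx=k,fy=k,interpolation=cv2.INTER_CUBIC)
    dr=lambda X,col:cv2.circle(im,tuple(np.round((proj(F[c],X)-o+.5)*k).astype(int).tolist()),2,col,-1)
    for n in res:
        for x,y in outline(0,0): dr(place(np.array([[x,y,.05 if n=="housing" else .016]]),res[n])[0],(0,0,255))
        for x in(-.045,.045): dr(place(np.array([[x,0,.05 if n=="housing" else .016]]),res[n])[0],(255,0,0))
    ims.append(im)
w=max(i.shape[1] for i in ims)
cv2.imwrite("pics/fit0.png",np.vstack([cv2.copyMakeBorder(i,0,0,0,w-i.shape[1],cv2.BORDER_CONSTANT) for i in ims])[:690])
E
python3 m1.py; python3 -c "
import cv2;a=cv2.imread('pics/fit0.png');print(a.shape);cv2.imwrite('pics/fit0.png',a[:600,:800])"
```

```text
cover side 2016 (array([ 0.5228, -0.2535, -0.4675]), np.float64(0.031872898396831495))
cover top 1256 (array([ 0.5237, -0.2535, -0.4672]), np.float64(0.023042031849582593))
cover both [ 0.5233 -0.2536 -0.4657] 0.056282598888048894
housing side 2010 (array([0.5815, 0.047 , 0.1901]), np.float64(0.03861393532147032))
housing top 1741 (array([0.5809, 0.044 , 0.1744]), np.float64(0.02023511038590071))
housing both [0.5808 0.045  0.1709] 0.06576489651590535
stem [254.2, 121.2] [224.0, 198.4] [0.4918 0.2888 0.1199] 0.0022019441362556313 [array([0.4976, 0.3064]), array([0.4945, 0.2921])]
lever_grip [237.3, 139.1] [227.7, 222.4] [0.4254 0.2828 0.0863] 0.005320191920967154 [array([0.4209, 0.2611]), array([0.4219, 0.2794])]
dowel_big [337.1, 170.3] [307.2, 157.1] [0.626  0.0451 0.0522] 0.009726778874955648 [array([0.6224, 0.0483]), array([0.6309, 0.0432])]
dowel_small [315.3, 187.6] [307.1, 189.3] [0.5367 0.0414 0.0325] 0.014793600076666637 [array([0.5354, 0.025 ]), array([0.5276, 0.0436])]
hole_small [352.1, 275.0] [394.1, 201.3] [ 0.4873 -0.2347 -0.0002] 0.012207342378197535 [array([ 0.4814, -0.2327]), array([ 0.4929, -0.2373])]
(690, 792, 3)
```

View pics/fit0.png

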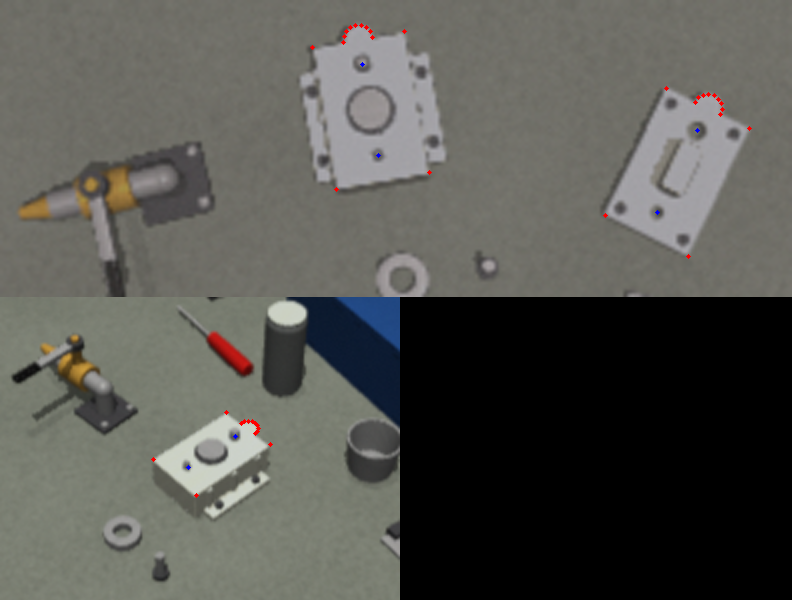

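The overlay matches the housing and white cover edges well, with both noses and holes on target. The brass valve has its stem near (223,196) and its lever pointing down-right. Next I get the lever axis from its masks.

```bash
python3 - <<'E'
from h import *
np.set_printoptions(precision=4,suppress=True)
LEV=[np.array([(x,y,z) for x in(-.112,.0) for y in(-.007,.007) for z in(.100,.110)])]
V=[]
for c in("side","top"):
    f=grab_frame(c)
    for r in regions_of(c,"lever")[:4]:
        m=r["pixels"]; ys,xs=np.nonzero(m); print(c,round(r["p"],2),r["bbox"],m.sum())
        if np.hypot(*(np.array([xs.mean(),ys.mean()])-proj(f,(.46,.285,.105))))<15:
            V.append((f,m)); print(fit(V[-1:],LEV,(.5,.296,.2)))
            col=[at_z(f,p,.105)[:2] for p in zip(xs,ys)]; mu=np.mean(col,0); u=np.linalg.svd(col-mu)[2][0]; print("axis",mu,np.arctan2(u[1],u[0]), "ends",min((np.array(col)-mu)@u),max((np.array(col)-mu)@u))
            break
p,e=fit(V,LEV,(.5,.296,.2)); print("both",p,e)
u=-np.array([np.cos(p[2]),np.sin(p[2])]); print("grip",p[:2]+.085*u)
from station import telemetry
print(telemetry.get_state())
E
```

```text
side 0.73 [139.7, 126.2, 177.9, 152.0] 255
side 0.58 [223.9, 118.5, 264.5, 140.6] 255
(array([0.5077, 0.2957, 0.2073]), np.float64(0.16441145562415663))
axis [0.4544 0.2846] -2.900235181091825 ends -0.06580113101816931 0.06417068361385314
top 0.78 [219.6, 192.9, 236.4, 228.5] 168
(array([0.511 , 0.2978, 0.2115]), np.float64(0.2585500997784735))
axis [0.4616 0.2865] -2.9197587010197914 ends -0.051438319328745256 0.06416640012456093
both [0.5111 0.297  0.2076] 0.426262490078692
grip [0.4279 0.2795]
{'t': 2.2, 'q': array([ 1.4141,  0.3586,  0.0119, -0.    , -1.2241, -0.2881]), 'qd': array([-0.0014,  0.0004, -0.0004,  0.0012, -0.0014, -0.0001]), 'joint_efforts': array([  0.0004, -58.238 ,  29.3273,   7.0022,   0.0121,  -0.    ]), 'eef_pos': array([0.2904, 0.6093, 0.2266]), 'ee_rot': array([ 3.1416,  0.    , -2.0156]), 'force': array([-0.4219, -0.1158, -1.1306]), 'moment': array([-0.0106,  0.0123, -0.0044]), 'width': 0.08765258666099753}
```

```bash
python3 -m inch '0.6 3 -6 0 0 0 8; 0.6 5 -12 0 0 0 16; 0.6 7 -18 0 0 0 24; 0.6 9 -24 0 0 0 32; 0.6 11 -29 0 0 0 37.4; 0.6 13 -33.1 0 0 0 37.4; 0.6 13 -33.1 -4 0 0 37.4; 0.6 13 -33.1 -8 0 0 37.4; 0.6 13 -33.1 -8 0 0 37.4; 0.6 13 -33.1 -8 0 0 37.4' 20
python3 - <<'E'
from h import *
f=grab_frame("side"); a=f["pixels"]; 
g=grab_frame("top"); b=g["pixels"]
k=lambda a,x,y:cv2.resize(np.ascontiguousarray(a[y:y+120,x:x+130]),None,fx=3,fy=3,interpolation=cv2.INTER_CUBIC)
cv2.imwrite("pics/lev1.png",cv2.cvtColor(np.hstack([k(a,180,80),k(b,160,150)]),cv2.COLOR_RGB2BGR))
E
```

```text
t: 3.45
eef_pos: [0.4212, 0.279, 0.148]
ee_rot: [-3.14, 0.0, -1.362]
force: [0.5, 0.1, 1.0]
width: 0.0528
```

View pics/lev1.png

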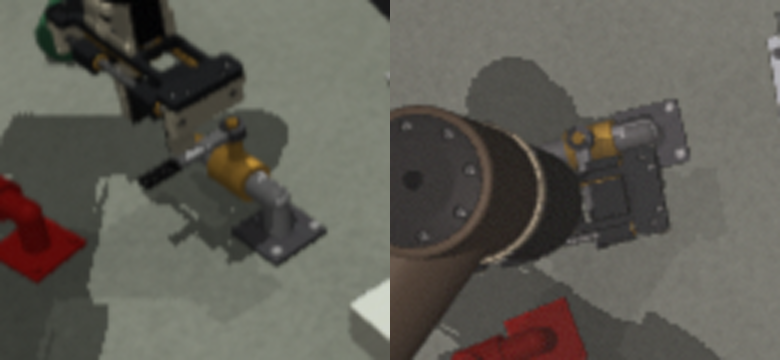

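The gripper hovers above the brass lever, with the stem clear beside it. I go down and close.

```bash
python3 -m inch '0.6 0 0 -3 0 0 0; 0.6 0 0 -6.1 0 0 0; 0.6 0 0 -6.1 0 0 0; 0 0 0 -6.1 0 0 0; 0 0 0 -6.1 0 0 0; 0 0 0 -6.1 0 0 0; 0 0 0 -6.1 0 0 0; 0 0 0 -6.1 0 0 0' 20
python3 - <<'E'
import numpy as np
from h import *
p=np.array(telemetry.get_state()["eef_pos"][:2]);P=np.array([.5035,.2955]);v=p-P; print(p,np.hypot(*v),np.arctan2(v[1],v[0]))
for a in np.deg2rad([-7.5,-15,-22.5,-30,-37.5,-45]):
    c,s=np.cos(a),np.sin(a); print(np.rad2deg(a),np.round(100*(np.array([[c,-s],[s,c]])@v-v),2))
E
```

```text
t: 4.55
eef_pos: [0.4212, 0.2791, 0.0877]
ee_rot: [-3.139, 0.001, -1.362]
force: [-0.5, -0.6, 4.0]
width: 0.0137
[0.42123339 0.27913177] 0.08387916403441932 -2.9451918839665896
-7.499999999999999 [-0.14  1.09]
-14.999999999999998 [-0.14  2.18]
-22.5 [-0.    3.27]
-29.999999999999996 [0.28 4.33]
-37.5 [0.7  5.35]
-45.0 [1.25 6.3 ]
```

```bash
python3 -m inch '0 -0.14 1.09 0 0 0 -7.5; 0 -0.14 2.18 0 0 0 -15; 0 0 3.27 0 0 0 -22.5; 0 0.28 4.33 0 0 0 -30; 0 0.7 5.35 0 0 0 -37.5; 0 1.25 6.3 0 0 0 -45; 0 1.25 6.3 0 0 0 -45; 0 1.25 6.3 0 0 0 -45; 0.5 1.25 6.3 0 0 0 -45; 0.5 1.25 6.3 0 0 0 -45; 0.5 1.25 6.3 0 0 0 -45'
python3 -m inch '0.5 0 0 3 0 0 0; 0.5 0 0 8 0 0 0; 0.7 2 -6 14 0 0 0; 0.7 4 -12 14 0 0 0; 0.7 5 -18 14 0 0 0; 0.7 6 -24 14 0 0 0; 0.7 6 -30 14 0 0 0; 0.7 6 -30 14 0 0 0'
python3 - <<'E'
from h import *
np.set_printoptions(precision=4,suppress=True)
LEV=[np.array([(x,y,z) for x in(-.112,.0) for y in(-.007,.007) for z in(.100,.110)])]
for c in("side","top"):
    f=grab_frame(c)
    for r in regions_of(c,"lever")[:4]:
        m=r["pixels"]; ys,xs=np.nonzero(m); print(c,round(r["p"],2),r["bbox"],m.sum())
        if np.hypot(*(np.array([xs.mean(),ys.mean()])-proj(f,(.46,.33,.105))))<18: print(fit([(f,m)],LEV,(.505,.296,-.58))); break
print(telemetry.get_state()["eef_pos"])
im=np.ascontiguousarray(grab_frame("top")["pixels"])
save(grab_frame("top"),"pics/top2.png")
E
```

```text
t: 5.92
eef_pos: [0.4337, 0.3423, 0.0876]
ee_rot: [-3.139, 0.001, -2.148]
force: [-0.2, -0.5, -0.4]
width: 0.0382
t: 6.92
eef_pos: [0.4932, 0.0395, 0.2277]
ee_rot: [-3.139, 0.002, -2.151]
force: [-0.2, 1.0, 0.1]
width: 0.0609
side 0.66 [218.7, 121.0, 264.2, 124.4] 235
(array([ 0.5075,  0.2968, -0.5671]), np.float64(0.18148980343075904))
top 0.55 [182.3, 270.3, 191.1, 283.1] 85
top 0.51 [383.5, 230.8, 437.3, 252.2] 295
top 0.47 [376.5, 166.6, 419.7, 217.2] 1299
[0.4938 0.0428 0.2276]
```

View pics/top2.png

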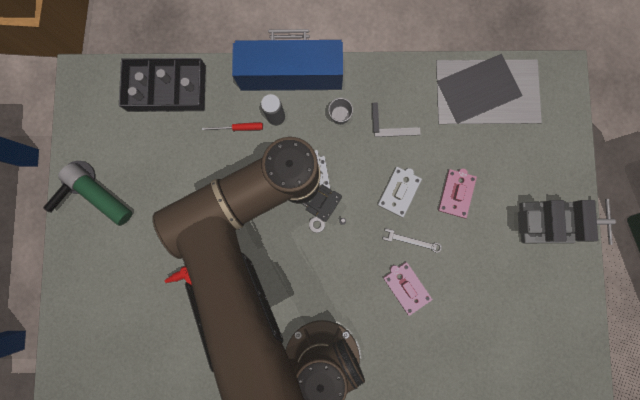

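The side-view lever fit went from 0.207 to -0.567, so the lever turned 0.774 rad. The top view hides the valve behind the arm and shows the bystanders unmoved. Next is the cover.

```bash
python3 -m inch '0.6 1 -6 0 0 0 3; 0.6 2 -12 0 0 0 6.5; 0.6 3 -18 0 0 0 6.5; 0.6 3 -24 0 0 0 6.5; 0.6 3 -29.6 0 0 0 6.5; 0.6 3 -29.6 -6 0 0 6.5; 0.6 3 -29.6 -11 0 0 6.5; 0.6 3 -29.6 -14 0 0 6.5; 0.6 3 -29.6 -14 0 0 6.5'
python3 - <<'E'
from h import *
f=grab_frame("side"); a=f["pixels"]; s=telemetry.get_state(); print(s["eef_pos"],s["ee_rot"])
im=cv2.resize(np.ascontiguousarray(a[160:320,290:450]),None,fx=3,fy=3,interpolation=cv2.INTER_CUBIC)
cv2.imwrite("pics/cov1.png",cv2.cvtColor(im,cv2.COLOR_RGB2BGR))
E
```

```text
t: 8.35
eef_pos: [0.5227, -0.2513, 0.0851]
ee_rot: [3.139, -0.0, -2.032]
force: [0.5, 0.8, 1.2]
width: 0.0527
[ 0.52407263 -0.25174909  0.08707903] [-3.14125197e+00  5.66231788e-04 -2.03110884e+00]
```

View pics/cov1.png

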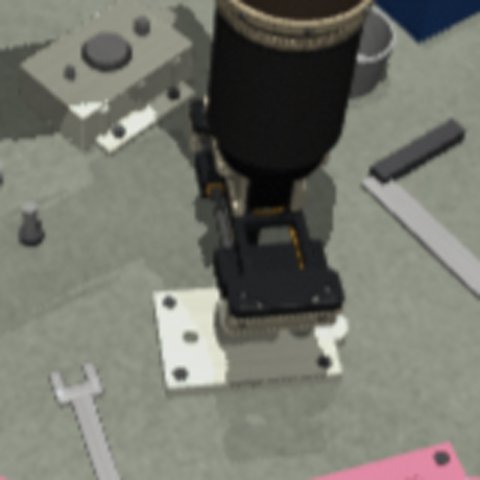

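The gripper is centred over the white cover, with the wrench, square and cup clear. I lower it and grip.

```bash
python3 -m inch '0.6 -0.1 -0.2 -4 0 0 -0.4; 0.6 -0.1 -0.2 -6.4 0 0 -0.4; 0.6 -0.1 -0.2 -6.4 0 0 -0.4; 0.6 -0.1 -0.2 -6.4 0 0 -0.4; 0 -0.1 -0.2 -6.4 0 0 -0.4; 0 -0.1 -0.2 -6.4 0 0 -0.4; 0 -0.1 -0.2 -6.4 0 0 -0.4; 0 -0.1 -0.2 -6.4 0 0 -0.4' 50
python3 -m inch '0 0 0 4 0 0 0; 0 0 0 8 0 0 0; 0 0 0 13 0 0 0; 0 0 0 13 0 0 0; 0 0 0 13 0 0 0'
```

```text
t: 9.4
eef_pos: [0.5231, -0.2539, 0.0235]
ee_rot: [-3.141, 0.0, -2.038]
force: [-1.5, -1.2, 5.2]
width: 0.0237
t: 10.02
eef_pos: [0.5222, -0.2535, 0.1525]
ee_rot: [3.141, 0.001, -2.039]
force: [0.5, -0.1, -3.9]
width: 0.0231
```

```bash
python3 -m inch '0 0.8 4 0 0 0 6; 0 1.6 8 0 0 0 12; 0 2.4 12 0 0 0 18; 0 3.2 16 0 0 0 24; 0 4 20 0 0 0 30; 0 5 25 0 0 0 36.6; 0 5.86 29.85 0 0 0 36.6; 0 5.86 29.85 -4.5 0 0 36.6; 0 5.86 29.85 -4.5 0 0 36.6; 0 5.86 29.85 -4.5 0 0 36.6'
cat > m2.py <<'E'
from h import *
import sys
np.set_printoptions(precision=4,suppress=True)
s=telemetry.get_state(); p=s["eef_pos"]; z=p[2]-.0235; print(p,s["ee_rot"],s["force"],s["width"],"under",z)
H=np.array([.5808,.045,.1709]); g=(p[0],p[1],s["ee_rot"][2]+np.pi/2)
f=grab_frame("side"); k=4; o=(265,105)
m=mask_near("side","cover",proj(f,(p[0]-.05,p[1],z+.01)))
# gripper hides part: use only plate, compared in the picture
im=cv2.resize(cv2.cvtColor(np.ascontiguousarray(f["pixels"]),cv2.COLOR_RGB2BGR)[o[1]:o[1]+120,o[0]:o[0]+130],None,fx=k,fy=k,interpolation=cv2.INTER_CUBIC)
def line(Q,col): cv2.polylines(im,[np.array([np.round((proj(f,X)-o+.5)*k) for X in Q]).astype(np.int32)],True,col,1,cv2.LINE_AA)
O=outline(0,0)
line(place(np.array([(x,y,.05) for x,y in O]),H),(255,0,0))
for zz in(0,.016): line(place(np.array([(x,y,zz) for x,y in O]),g,z),(0,0,255))
for x,r in((.045,.00925),(-.045,.00625)): line(place(np.array([(x+r*np.cos(t),r*np.sin(t),.016) for t in np.linspace(0,6.28,20)]),g,z),(0,255,255))
cv2.imwrite(sys.argv[1],im)
E
python3 m2.py pics/fit1.png
```

```text
t: 11.28
eef_pos: [0.5806, 0.0443, 0.1074]
ee_rot: [3.139, -0.0, -1.4]
force: [0.9, 0.1, -2.7]
width: 0.0239
[0.5806 0.0443 0.1074] [ 3.139  -0.0001 -1.3999] [ 0.9204  0.0804 -2.6503] 0.02389792638463694 under 0.08385802430808734
```

View pics/fit1.png

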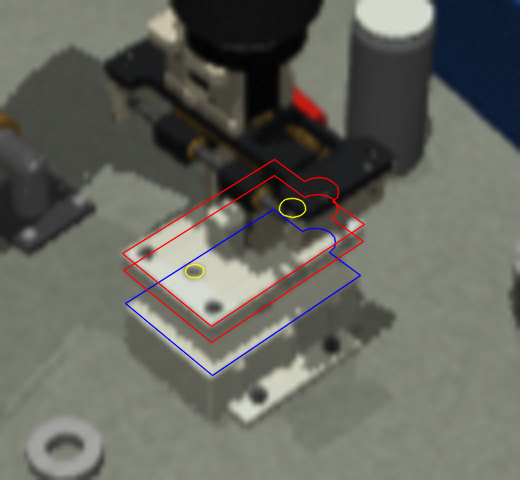

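The overlay shows the held cover agreeing with the predicted outline and sitting above the housing outline, with the nose at the right end. I lower it onto the dowels slowly.

```bash
python3 -m inch '0 0 0.07 -0.8 0 0 0; 0 0 0.07 -1.6 0 0 0; 0 0 0.07 -2.1 0 0 0; 0 0 0.07 -2.4 0 0 0; 0 0 0.07 -2.4 0 0 0; 0 0 0.07 -2.4 0 0 0' 60; python3 -c "
from h import *;s=telemetry.get_state();print(s['force'],s['moment'],s['eef_pos'],s['ee_rot'])"
```

```text
t: 12.12
eef_pos: [0.5817, 0.0453, 0.0848]
ee_rot: [-3.141, 0.001, -1.4]
force: [-0.2, 0.4, -3.4]
width: 0.0237
[-0.16857843  0.36261024 -3.35309761] [-0.02879613 -0.02511258  0.00632494] [0.58170865 0.04527187 0.08477031] [-3.14088523e+00  6.32063809e-04 -1.40033111e+00]
```

```bash
python3 -m inch '0 -0.05 0 -0.3 0 0 0; 0 -0.05 0 -0.5 0 0 0; 0 -0.05 0 -0.7 0 0 0; 0 -0.05 0 -0.7 0 0 0; 0 -0.05 0 -0.7 0 0 0'; python3 -c "
from h import *;s=telemetry.get_state();print(s['force'],s['moment'],s['eef_pos'],s['ee_rot'])"
```

```text
t: 12.75
eef_pos: [0.5809, 0.0448, 0.0788]
ee_rot: [-3.141, 0.0, -1.4]
force: [-5.8, -2.6, 8.9]
width: 0.0238
[-5.83978799 -2.61684253  8.89748722] [-1.01893226  1.91180878 -0.0839889 ] [0.58091432 0.04475337 0.07881393] [-3.14104337e+00  3.75258551e-05 -1.40018659e+00]
```

```bash
python3 -m inch '0 -0.1 -0.04 0 0 0 0; 0 -0.1 -0.04 0 0 0 0; 0 -0.1 -0.04 0 0 0 0'; python3 -c "
from h import *
for i in range(3):
  grab_frame('side');s=telemetry.get_state();print(s['force'],s['moment'],s['eef_pos'],s['ee_rot'][:2])"
```

```text
t: 13.12
eef_pos: [0.5807, 0.0447, 0.0796]
ee_rot: [-3.139, 0.0, -1.4]
force: [-0.6, -0.5, 5.9]
width: 0.0235
[-1.04245801 -0.42907885  6.67772756] [-0.03579968  0.41808741 -0.06466258] [0.58074265 0.04462739 0.0795747 ] [-3.13932706e+00  3.95195435e-05]
[-0.18271238  0.28960872  6.05431602] [-0.05403362  0.41693598 -0.07359108] [0.58078062 0.0446493  0.07959688] [-3.13924215e+00  6.52484656e-05]
[-0.48536084  1.17437119  6.63863995] [-0.02587503  0.37823993 -0.06879479] [0.58075792 0.04465403 0.07959044] [-3.13930671e+00  7.13544171e-05]
```

```bash
python3 -m inch '0 0 0 -0.2 0 0 0; 0 0 0 -0.35 0 0 0; 0 0 0 -0.5 0 0 0; 0 0 0 -0.5 0 0 0'; python3 -m inch '0 0 0 -0.1 0 0 0; 0 0 0 -0.2 0 0 0; 0 0 0 -0.2 0 0 0'; python3 -c "
from h import *
s=telemetry.get_state();print(s['force'],s['moment'],s['eef_pos'],s['ee_rot'][:2])"
```

```text
t: 13.78
eef_pos: [0.5808, 0.0447, 0.0755]
ee_rot: [-3.139, -0.0, -1.399]
force: [-4.4, -0.1, 10.4]
width: 0.0238
t: 14.15
eef_pos: [0.5808, 0.0446, 0.0747]
ee_rot: [-3.139, -0.0, -1.399]
force: [-5.2, 0.3, 13.0]
width: 0.0235
[-5.23718055  0.31858721 12.99104967] [-0.01622062  2.0880121  -0.1546623 ] [0.58076809 0.04464372 0.0746914 ] [-3.13863461e+00 -3.31818740e-04]
```

```bash
python3 -m inch '0 -0.08 0 0 0 0 0; 0 -0.08 0 -0.1 0 0 0; 0 -0.08 0 -0.2 0 0 0; 0 -0.08 0 -0.2 0 0 0'; python3 -c "
from h import *
s=telemetry.get_state();print(s['force'],s['moment'],s['eef_pos'],s['ee_rot'][:2])"
```

```text
t: 14.65
eef_pos: [0.5807, 0.0447, 0.0739]
ee_rot: [-3.137, -0.001, -1.399]
force: [-2.6, -0.7, 12.1]
width: 0.0235
[-2.59431027 -0.6898562  12.09946552] [-0.52392933  1.11349711 -0.16346618] [0.58073604 0.0446776  0.07392548] [-3.13700618e+00 -6.31282263e-04]
```

```bash
python3 -m inch '0 -0.05 0 -0.2 0 0 0; 0 -0.05 0 -0.4 0 0 0; 0 -0.05 0 -0.4 0 0 0; 0 -0.05 0 -0.4 0 0 0'; python3 -c "
from h import *
s=telemetry.get_state();print(s['force'],s['moment'],s['eef_pos'],s['ee_rot'][:2])"
```

```text
t: 15.15
eef_pos: [0.5808, 0.0447, 0.0734]
ee_rot: [-3.135, -0.001, -1.398]
force: [-11.1, 0.2, 33.2]
width: 0.0239
[-11.05258877   0.16115578  33.23295564] [ 0.04117326  4.43169059 -0.22892179] [0.58084405 0.04465901 0.07339485] [-3.13476792e+00 -1.15734332e-03]
```

Contact is hard at about 36 N with the underside computed at 49.9 mm. I check the picture and the lever.

```bash
python3 m2.py pics/fit2.png; python3 - <<'E'
from h import *
LEV=[np.array([(x,y,z) for x in(-.112,.0) for y in(-.007,.007) for z in(.100,.110)])]
for c in("side","top"):
    f=grab_frame(c)
    for r in regions_of(c,"lever")[:5]:
        m=r["pixels"]; ys,xs=np.nonzero(m)
        if np.hypot(*(np.array([xs.mean(),ys.mean()])-proj(f,(.46,.33,.105))))<18: print(c,fit([(f,m)],LEV,(.505,.296,-.58))); break
    for n,x in(("hole_big",.045),("hole_small",-.045)):
        e=place(np.array([[x,0,.05]]),(.5808,.045,.1709))[0]
        print(c,n,"expected",proj(f,e),[(round(r["p"],2),r["location"]) for r in pinpoint(c,n) if np.hypot(*(np.array(r["location"])-proj(f,e)))<15])
print(telemetry.get_state()["force"])
E
```

```text
[0.5808 0.0447 0.0734] [-3.1348 -0.0012 -1.3975] [-11.0526   0.1612  33.233 ] 0.023853448909343135 under 0.049894852772502
side (array([ 0.51005691,  0.29462235, -0.57093154]), np.float64(0.14943974889859513))
side hole_big expected [337.04919297 169.01407516] [(0.58, [336.2, 170.3])]
side hole_small expected [313.26986198 184.6673406 ] [(0.61, [312.1, 186.4])]
top hole_big expected [304.24111105 158.91114722] []
top hole_small expected [309.07674381 186.51720164] [(0.72, [308.7, 184.1])]
[-10.95029294   0.69144951  32.41936481]
```

View pics/fit2.png

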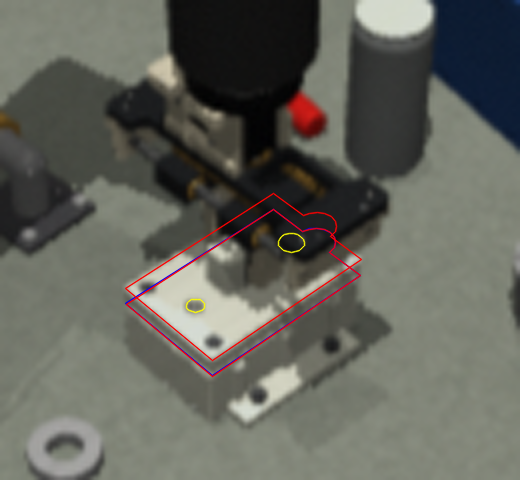

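The cover sits on the housing with its underside outline matching the split face, and no gap shows. The lever fit gives 0.78 rad and the push holds at about 32 N, so I hand it in.

```bash
python3 -c "
from h import *
arm.job_done();s=telemetry.get_state();print(s['t'],s['force'],s['eef_pos'],s['width'])"
```

```text
the job is handed in; nothing more can be done
the job is handed in; nothing more can be done
```

I turned the brass valve's lever to about half open and let go of it. Then I gripped the white cover by its lug, fitted it over the dowels nose to nose, and pressed it down. I handed the job in while still holding it shut, about 15.5 s into the 54 s allowed. The hand-in reports no verdict.

**Last checks before hand-in:**
- **Lever:** the side view puts it at about 0.78 rad. It was hidden from the top camera by the arm and not found there.
- **Cover height and tilt:** the underside is computed at 49.9 mm against the 50 mm split face, with the tool tilted about 0.007 rad. The picture shows no gap.
- **Grip and push:** the fingers are 23.9 mm apart on the 24 mm lug at the 60 N grip setting. The upward force on the tool was steady at 32–33 N.
- **Bystanders:** none had moved in the top view after the lever turn. In the later side views nothing was seen displaced, but I took no measured check of their positions at the end.

**Disagreements:**
- **Side force:** about 11 N along -x remained on the tool at the end.
- **Hole positions:** the network's hole points lay 1 to 2.5 pixels from where I expected them, which is a few millimetres and within its usual error. The big hole was not found in the top view.

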